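# Pack the last specimen plate and clip the retaining bar on

## Task

Take the specimen plate out of its small draining stand and stand it on edge in the free slot of the transport rack (the slot with the paper strip on its floor), and let go of it. Then lay the loose retaining bar, rib up, across the two end posts of the rack and press it down until both end catches snap over its ends and it is fully home. Finish while still pressing the bar down firmly (some 10 N) with the gripper: do not let go or back off; leave the other plates standing and the things round about where they are.

Things in the scene. Friction and masses are not known exactly. Their poses are not given: they have to be found in the camera images.
- rack: Grey transport rack, fixed (sizes of all things in mm): base 80 (x) x 222 (y, long axis) x 8. Origin: centre of the underside, z up. Three plate slots at y = -44, 0, +44 run along x: 64 long inside, 8 wide (flared at the mouth), floor 8 above the origin, ridges up to 27. At each y end a post carries a seat for the retaining bar (point seat) and a white sprung catch.
- seat (a point): Point midway between the rack's two bar seats, where the origin of the seated bar belongs (66 above the table, 6 above the plates' tops); axes as the rack. The end posts' flat seats span y = +-80 to +-92; flared guide cheeks 35 apart in x (tops 85 above the table) take the 30 wide bar. Outside them stand the white sprung catches, the highest parts, 91 above the table.
- plate: White specimen plate with a grey panel, 60 wide (x) x 6 thick (y) x 52 high (z), 30 g, standing on edge in the draining stand. Origin: middle of its lower edge. Same both ways round. Pinch it across its thickness from above: in stand and rack its top 30 is free.
- stand: Small white draining stand, fixed to the table, 90 (x) x 70 (y) x 8 base with one slot like those of the rack, 27 high in all, slot along x through the centre, slot floor 8 above its origin. Origin: centre of the underside.
- strip: Thin white paper strip, 56 x 6.5, lying on the floor of the rack's free slot (8 above the table); origin in the middle of that slot's floor, x along the slot. Which of the three slots is free differs from run to run.
- bar: Loose grey bar lying flat, rib up, 120 g: 30 wide (x) x 190 long (y) x 6 thick, rounded ends; mid-top a grip rib 12 wide (x) x 70 long (y), from 6 to 34 above the origin. Origin: centre of the underside. Same both ways round. Pressing it past both catches takes about 9 to 12 N; the force drops when they snap, about 4 above the seat. Bar and stand lie on opposite sides of the rack.
- catch_left (a joint): Slide of the sprung catch at the rack's +y end: 0 = at rest, positive = pushed outward, m (to 0.012). Its hook overhangs the bar's end by 4 mm; a slope on top lets the bar push it outward from above; its flat underside, 73.5 above the table, then holds down the bar's 6 thick end.
- catch_right (a joint): The same at the rack's -y end, positive outward.
- plate_b: A plate like the first, already standing in one of the rack's slots.
- plate_c: A plate like the first, already standing in another of the rack's slots.
- dish: Bystander: round flat dish with brown contents, 88 dia x 14 high mm; origin at the centre of its underside.
- carton: Bystander: small white carton 41 x 53 x 22 mm; origin at the centre of its underside.
- jar: Bystander: small jar with white lid, 49 dia x 68 high mm; origin at the centre of its underside.
- wash_bottle: Bystander: white squeeze bottle with bent spout, 198 high mm; origin at the centre of its underside.
- lens: Bystander: magnifying glass 148 x 62 lying flat, mm; origin at the centre of its underside.

How it is judged:
By the outcome, as a careful person would: the job done as asked, in the order asked, and still so for the second after the job is handed in, while the arm keeps its last pose, push and grip.
It also fails if it takes over 58 s, if anything falls off the work surface, if the arm or the gripper's body presses on something with over 40 N, if the wrist force passes 120 N, or if a joint passes its speed limit or range.

## Robot

A 6-joint arm with a two-finger parallel gripper is mounted at the origin on a cart in front of the work surface, level with it; the furniture and walls round the work are solid. World frame = base frame: x ahead of the robot, y to its left, z up, the work surface at z = 0. Lengths are in m, angles in degrees, forces in N, time in s.
With the tool pointing down it reaches from about 0.3 to 0.75 m from the base axis. Payload 8.5 kg.
Tool frame: the origin (TCP) lies midway between the tips of the shut fingers; the grasp point (between the pads) lies 19 mm behind it; z points along the fingers, y is the direction in which the jaws open and shut (so a half turn about z gives the same grasp; the last joint's range is limited). The gripper opens to 85 mm and grips with 20 to 120 N. Pads are 22 mm wide; open, the fingers measure 114 mm over their backs; the gripper's body (76 mm by 85 mm) begins 54 mm behind the grasp point. The pads swing forward as they close: fully open they stand 13 mm farther back than shut.
Start: joints at [-76.163, 21.807, 74.336, -0, 83.858, -12.336], TCP at [0.243, -0.494, 0.231] pointing down, gripper open.
Joint ranges: [-178.18, 178.18], [-50.72, 133.34], [12.68, 142.11], [-81.47, 261.47], [9.98, 163.14], [-165.26, 165.26]. Speed limits (degrees/s): [136.94, 136.94, 180, 180, 180, 180].

## Interface

Orientations are given as [roll, pitch, yaw] about the fixed x, y, z axes, in that order (R = Rz(yaw) Ry(pitch) Rx(roll)).
In Python, from plant import r gives the robot as it stands.
- The arm moves only by the tool send_rows, never from a script. Its argument "commands" is a list of rows, each an object of numbers: "x", "y", "z": the shift along the tool's x, y, z in cm; "rx", "ry", "rz": the turn, a rotation vector about the tool's x, y, z in degrees. In form: [{"x": .., "y": .., "z": .., "rx": .., "ry": .., "rz": ..}, ...]. A call has 1 to 8 rows; each row is the pose to reach, as a shift and turn from the pose commanded when the call began, along the tool's axes at that moment; what a row does not reach only later rows make up. A row lasts 1/12 s, in which the tool goes at most 41.7 mm and 7.16 degrees, less where a joint would pass 70% of its speed; a pose out of reach is approached as far as the arm can. A call with a gripper value outside its range is refused whole. "gripper" is the closure, from -1 (fully open) to 1 (shut), set as the call begins (left out, the last holds). The fingers move at their own pace and stop on an object; the grip force is fixed at half the most. Time passes only in rows, so rows that repeat a pose let the fingers close. It gives the time, the measured TCP pose, the force and the opening at its end, in the units of the state.
- r.get_obs(): the state, without advancing time (a new reading comes with each control period).
- r.get_image(name): name is "scene" or "top" or "wrist"; returns (picture, depth): 400x640x3 uint8, blue, green, red; 400x640 float32, m along the optical axis (not along the pixel's ray), 0 where there is no reading.
- r.camera_params(name): a dict with "camera_matrix" (3x3 intrinsics, pixels), "camera_from_world" (4x4, takes a point from world to camera coordinates); the wrist camera has in their place "tool_from_camera" (4x4, takes a point from camera to tool coordinates, whose origin is the TCP and whose axes are the flange's). Camera axes: x right, y up, looking along -z (the intrinsics and any distortion apply to the point x, -y, -z); pixel columns grow to the right and rows downward; lengths in m; the calibration is good to about 2 mm. The wrist camera is an equidistant fisheye: a pixel r from the principal point sees the ray r / f radians off the axis. A picture is of the moment at which its call begins: read the wrist's pose just before it. camera_params takes no time and is no camera call.
- r.job_done(): hands the job in, once; it reports no verdict.
The state is a dict: "time": time; "joints": joint angles; "dq": joint speeds; "tau": joint torques, N m; "tool_pos": TCP position; "ee_rot": TCP orientation; "ft_force": force on the tool from outside, world axes, zero at the start; "ft_torque": the same for the moment, N m; "opening": finger opening in m.
Only numpy, scipy, OpenCV 4.12 (cv2) and the standard library are available. Lean on these libraries where they do the work, as an engineer would, in place of code of your own. Each camera call takes 0.05 s, during which the arm holds its last target. There are 200 camera calls.

## Working session

There is one attempt and no reset: what is moved stays moved. The work goes in short steps, Python scripts to look and compute and a tool call to move; the robot and the scene stay as the last step left them, time stands still between calls to the robot, and variables do not carry over. Pictures are saved under pics/ and viewed, about 8 in all and at most 12, crops included, and the job is handed in when it is done.

Besides the shell and the picture viewer there is one more tool, called after ">>>" by a JSON object that holds its "op" and its "data". send_rows: Moves the arm, as the interface text tells. Its arguments: {"type":"object","properties":{"commands":{"type":"array","items":{"type":"object","properties":{"x":{"type":"number"},"y":{"type":"number"},"z":{"type":"number"},"rx":{"type":"number"},"ry":{"type":"number"},"rz":{"type":"number"}}}},"gripper":{"type":"number"}},"required":["commands"]}

```bash
ls; mkdir -p pics; python3 - <<'E'
from plant import r
import cv2,numpy as np
np.set_printoptions(precision=4,suppress=True)
for n in("top","scene"):
    im,d=r.get_image(n);cv2.imwrite(f"pics/{n}0.png",im);np.savez(f"{n}0.npz",im=im,d=d)
    p=r.camera_params(n);print(n,p)
print(r.camera_params("wrist"));print(r.get_obs())
E
```

```text
pics
top {'camera_matrix': array([[472.7981,   0.    , 320.7194],
       [  0.    , 472.7981, 215.342 ],
       [  0.    ,   0.    ,   1.    ]]), 'camera_from_world': array([[ 0.0298, -0.9995,  0.0033, -0.0664],
       [ 0.9935,  0.03  ,  0.1099, -0.5398],
       [-0.11  , -0.    ,  0.9939, -1.2648],
       [ 0.    ,  0.    ,  0.    ,  1.    ]])}
scene {'camera_matrix': array([[363.1838,   0.    , 323.5814],
       [  0.    , 363.1838, 200.9454],
       [  0.    ,   0.    ,   1.    ]]), 'camera_from_world': array([[-0.8672, -0.4977, -0.0135,  0.3993],
       [ 0.3431, -0.6169,  0.7083, -0.2645],
       [-0.3609,  0.6096,  0.7058, -0.8122],
       [ 0.    ,  0.    ,  0.    ,  1.    ]])}
{'camera_matrix': array([[309.7069,   0.    , 326.469 ],
       [  0.    , 309.7069, 197.1308],
       [  0.    ,   0.    ,   1.    ]]), 'tool_from_camera': array([[-0.0015,  0.9594,  0.2821,  0.0718],
       [ 1.    ,  0.0014,  0.0005,  0.0016],
       [ 0.0001,  0.2821, -0.9594, -0.1428],
       [ 0.    ,  0.    ,  0.    ,  1.    ]])}
{'time': 0.1, 'joints': array([-76.1614,  21.8381,  74.3793,   0.0003,  83.8574, -12.3367]), 'dq': array([-0.0285, -0.0105, -0.1774,  0.0591, -0.0979, -0.0704]), 'tau': array([  0.0053, -44.9216, -23.1657,  -0.0001,   0.0037,   0.    ]), 'tool_pos': array([ 0.2425, -0.4933,  0.2308]), 'ee_rot': array([-179.927 ,   -0.0162,   26.1753]), 'ft_force': array([-0.5287,  0.2013, -0.4115]), 'ft_torque': array([-0.015 ,  0.0037,  0.0058]), 'opening': 0.08555364320041177}
```

View pics/top0.png

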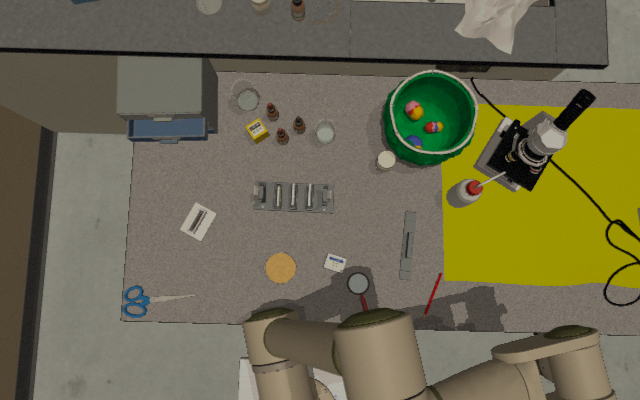

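View pics/scene0.png

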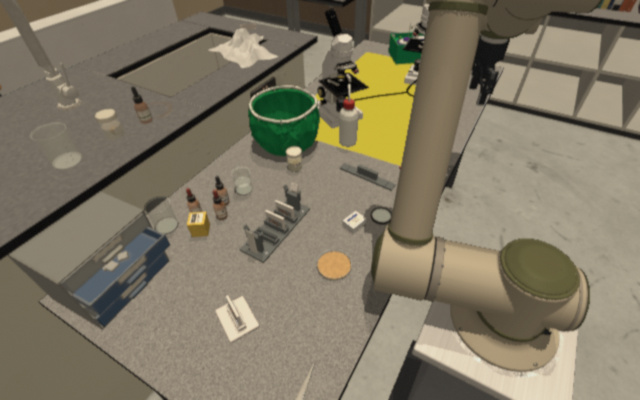

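The top view shows the rack at about (294,197), stand with plate at (198,222) and bar at (408,245). The dish (281,267), carton (335,263), lens (358,285) and jar (386,160) stand nearby. Next I'll zoom in and turn these into positions.

```bash
cat > h.py <<'E'
import cv2,numpy as np
from plant import r
from scipy.spatial.transform import Rotation as R
np.set_printoptions(precision=4,suppress=True)
def plane(cam,uv,z):
    p=r.camera_params(cam);K=p["camera_matrix"];T=np.linalg.inv(p["camera_from_world"])
    uv=np.atleast_2d(np.asarray(uv,float))
    d=np.c_[(uv[:,0]-K[0,2])/K[0,0],-(uv[:,1]-K[1,2])/K[1,1],-np.ones(len(uv))]@T[:3,:3].T
    o=T[:3,3];return o+d*((z-o[2])/d[:,2])[:,None]
def cloud(cam,d):
    p=r.camera_params(cam);K=p["camera_matrix"];T=np.linalg.inv(p["camera_from_world"])
    v,u=np.indices(d.shape)
    P=np.stack([(u-K[0,2])/K[0,0]*d,-(v-K[1,2])/K[1,1]*d,-d],-1)
    return P@T[:3,:3].T+T[:3,3]
def wpose(o): # world from wrist camera
    T=np.eye(4);T[:3,:3]=R.from_euler("xyz",o["ee_rot"],degrees=True).as_matrix();T[:3,3]=o["tool_pos"]
    return T@r.camera_params("wrist")["tool_from_camera"]
def wplane(o,uv,z):
    K=r.camera_params("wrist")["camera_matrix"];T=wpose(o);uv=np.atleast_2d(np.asarray(uv,float))
    q=(uv-K[:2,2])/K[0,0];th=np.linalg.norm(q,axis=1);s=np.sin(th)/np.maximum(th,1e-9)
    d=np.c_[q[:,0]*s,-q[:,1]*s,-np.cos(th)]@T[:3,:3].T
    return T[:3,3]+d*((z-T[2,3])/d[:,2])[:,None]
def wpix(o,P):
    K=r.camera_params("wrist")["camera_matrix"];T=np.linalg.inv(wpose(o));c=np.atleast_2d(P)@T[:3,:3].T+T[:3,3]
    x=np.c_[c[:,0],-c[:,1]];z=-c[:,2];n=np.linalg.norm(x,axis=1);return K[:2,2]+K[0,0]*x/n[:,None]*np.arctan2(n,z)[:,None]
E
python3 - <<'E'
from h import *
f=np.load("top0.npz");im=f["im"];d=f["d"];C=cloud("top",d)
print("table z",np.median(C[200:260,340:390,2]))
def rect(name,x0,y0,x1,y1,zp,zmin=.004):
    m=np.zeros(d.shape,np.uint8);m[y0:y1,x0:x1]=(C[y0:y1,x0:x1,2]>zmin)
    c=max(cv2.findContours(m,0,2)[0],key=cv2.contourArea)
    w=plane("top",c[:,0],zp)[:,:2]
    rr=cv2.minAreaRect((w*1000).astype(np.float32));print(name,rr, cv2.boundingRect(c),"zmax",C[...,2][m>0].max())
    return m
rect("rack",245,170,345,225,.008);rect("stand",170,195,225,250,.008);rect("bar",390,200,425,290,.006,.003)
rect("ribbar",390,200,425,290,.034,.02)
rect("plate",170,195,225,250,.06,.04)
crops=[im[170:225,245:345],im[195:250,170:225],im[200:290,390:425]]
out=np.zeros((560,800,3),np.uint8)
a=cv2.resize(crops[0],None,fx=5,fy=5,interpolation=2);out[:275,:500]=a
a=cv2.resize(crops[1],None,fx=5,fy=5,interpolation=2);out[280:555,:275]=a
a=cv2.resize(crops[2],None,fx=5,fy=5,interpolation=2);out[:450,600:775]=a
cv2.imwrite("pics/crop0.png",out)
# slot heights
for dy in range(190,206,4): print(dy,(C[dy,255:340:2,2]*1000).astype(int))
E
```

```text
table z 0.00017140542811244774
rack ((591.6583251953125, 25.279335021972656), (231.5199737548828, 89.866943359375), 87.66063690185547) (253, 179, 84, 37) zmax 1.3166454401495444
stand ((518.7864990234375, 289.28619384765625), (77.87207794189453, 94.20992279052734), 63.01762008666992) (180, 202, 38, 40) zmax 1.3166454401495444
bar ((467.9259338378906, -295.13323974609375), (49.99492645263672, 189.30628967285156), 83.42082214355469) (396, 211, 24, 69) zmax 1.3166454401495444
ribbar ((468.7933044433594, -291.3022766113281), (14.71077823638916, 69.01342010498047), 85.3113784790039) (406, 232, 7, 26) zmax 1.3166454401495444
plate ((515.8529052734375, 288.2601013183594), (12.398990631103516, 59.34363555908203), 63.43674850463867) (187, 210, 14, 20) zmax 1.3166454401495444
190 [89 82 70 73 55 10  7  5  7 13 28  9 20 28  6  5 10  9 27 60 22 30 12  9
  6  8 28 58 24  8  5  4  7  6 63 65  0 86  8  6  2 -1 -1]
194 [85 76 69 66 51  8 12  9  7  6 29  5 25 11  9  9  9  5 22 61 23  9 11  9
  4  3 19 59 21  6 10  9  8  5 69 66 78 90  9  8  4 -1  0]
198 [ 6 22 76 67 46 11  8  6  7  5 27  3 23  5  8  7  7  8 23 63 24 13  7 10
  9  7 24 59 26  6  7  9  9 13 66 65 82 85 13  5  0  0 -3]
202 [ 7  6  3 10 16  8  7  9  8  9 26 12 29  7  7  7  4 13 56 59 30  5  8  9
 11 11 23 58 26  0  4  7  6  8 81 77 12  7  8 -3 -2 -1  3]
```

View pics/crop0.png

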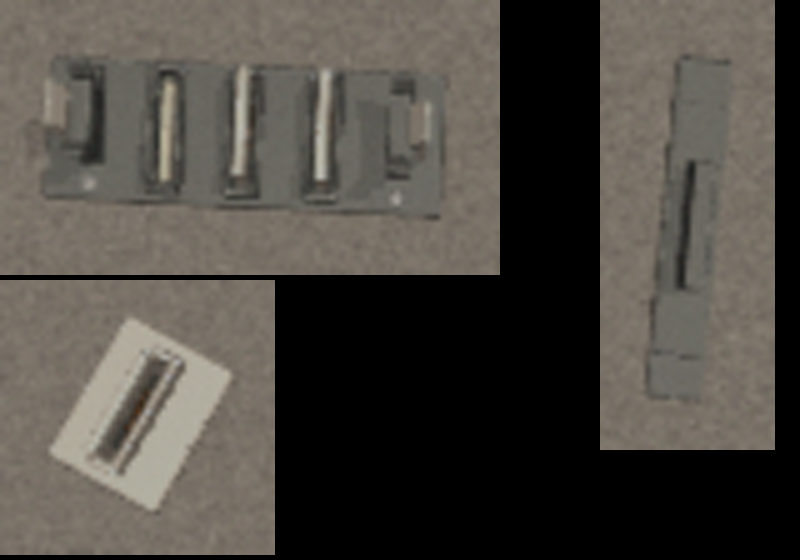

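The free slot is the leftmost one (rack +y, towards the stand). Its strip is at crop (165,130), or full-image pixel (278,196). The plate leans or stands along the stand's slot at (198,222). Next I'll measure from the corners.

```bash
python3 - <<'E'
from h import *
def corners(n,c,off,org,z):
    uv=(np.array(c,float)-off)/5+org-0.4; w=plane("top",uv,z)[:,:2]
    L=[np.linalg.norm(w[i]-w[(i+1)%4])*1000 for i in range(4)]
    a=w[1]+w[2]-w[0]-w[3]; print(n,w.mean(0),"sides",np.array(L),"dir 0->1 yaw",np.degrees(np.arctan2(a[1],a[0])),"other",np.degrees(np.arctan2(*((w[3]+w[2]-w[0]-w[1])[::-1]))))
corners("rack",[(52,57),(445,73),(440,215),(42,198)],(0,0),(245,170),.008)
corners("stand",[(130,318),(232,375),(155,510),(50,450)],(0,280),(170,195),.008)
corners("bar",[(680,57),(731,63),(702,397),(647,397)],(600,0),(390,200),.006)
print("strip",plane("top",np.array([165,130])/5+np.array([245,170])-.4,.008))
f=np.load("top0.npz");im=f["im"]
# plate tops / strip: bright mask in rack
g=im.min(2);
for n,x0,x1,z in(("strip",274,284,.008),("pb",289,299,.06),("pc",305,315,.06)):
    m=np.zeros(g.shape,np.uint8);m[182:212,x0:x1]=g[182:212,x0:x1]>140
    v,u=np.nonzero(m);w=plane("top",np.c_[u,v],z)
    rr=cv2.minAreaRect((w[:,:2]*1000).astype(np.float32));print(n,len(u),w.mean(0),rr)
E
```

```text
rack [0.5941 0.0273] sides [220.7301  80.2703 222.0765  79.8476] dir 0->1 yaw -90.67500373684314 other 179.06778849656257
stand [0.5173 0.2903] sides [65.9569 85.5139 67.8449 85.1051] dir 0->1 yaw -117.49092895984965 other 152.62771566965878
bar [ 0.4687 -0.2934] sides [ 28.6363 186.0322  30.2639 189.5769] dir 0->1 yaw -91.57199137900615 other 175.30142823223687
strip [[0.5959 0.072  0.008 ]]
strip 11 [0.5955 0.0719 0.008 ] ((593.3323974609375, 71.92120361328125), (1.949270486831665, 42.43104553222656), 86.6347427368164)
pb 31 [0.5931 0.0273 0.06  ] ((593.6671752929688, 27.336013793945312), (54.32426452636719, 2.6889684200286865), 2.079552412033081)
pc 36 [ 0.5916 -0.0167  0.06  ] ((593.6742553710938, -16.552337646484375), (4.260038375854492, 57.25373458862305), 88.52826690673828)
```

>>> {"op": "send_rows", "data": {"commands": [{"x": 59,"y": -58,"z": 7,"rz": -126},{"x": 59,"y": -58,"z": 7,"rz": -126},{"x": 59,"y": -58,"z": 7,"rz": -126},{"x": 59,"y": -58,"z": 7,"rz": -126},{"x": 59,"y": -58,"z": 7,"rz": -126},{"x": 59,"y": -58,"z": 7,"rz": -126},{"x": 59,"y": -58,"z": 7,"rz": -126},{"x": 59,"y": -58,"z": 7,"rz": -126}], "gripper": 0.3}}

```text
invalid input at $.commands[0]: expected keys x, y, z, rx, ry, rz
```

>>> {"op": "send_rows", "data": {"commands": [{"x": 59,"y": -58,"z": 7,"rx": 0,"ry": 0,"rz": -126},{"x": 59,"y": -58,"z": 7,"rx": 0,"ry": 0,"rz": -126},{"x": 59,"y": -58,"z": 7,"rx": 0,"ry": 0,"rz": -126},{"x": 59,"y": -58,"z": 7,"rx": 0,"ry": 0,"rz": -126},{"x": 59,"y": -58,"z": 7,"rx": 0,"ry": 0,"rz": -126},{"x": 59,"y": -58,"z": 7,"rx": 0,"ry": 0,"rz": -126},{"x": 59,"y": -58,"z": 7,"rx": 0,"ry": 0,"rz": -126},{"x": 59,"y": -58,"z": 7,"rx": 0,"ry": 0,"rz": -126}], "gripper": 0.3}}

```text
time: 0.77
tool_pos: [0.3524, -0.1781, 0.203]
ee_rot: [-180.0, -0.0, 83.8]
ft_force: [1.3, -0.6, 0.2]
opening: 0.03
```

```bash
cat >> h.py <<'E'
def rel(xyz,yaw): # shift (cm, tool axes) and rz from the measured pose to a tool-down target
    o=r.get_obs();Q=R.from_euler("xyz",o["ee_rot"],degrees=True)
    d=Q.inv().apply(np.array(xyz)-o["tool_pos"])*100
    v=(Q.inv()*R.from_euler("xyz",[180,0,yaw],degrees=True)).as_rotvec(degrees=True)
    print("t",o["time"],"pos",o["tool_pos"],o["ee_rot"],"F",o["ft_force"],"open",o["opening"]);print("shift",d,"rot",v)
E
python3 -c "
from h import *
rel([.517,.289,.16],152.6)"
```

```text
t 0.7667 pos [ 0.3524 -0.1781  0.203 ] [-179.9942   -0.0105   83.7859] F [ 1.2566 -0.5586  0.2363] open 0.029996407872905462
shift [48.2201 11.3037  4.3075] rot [  0.0012  -0.0127 -68.8141]
```

>>> {"op": "send_rows", "data": {"commands": [{"x": 48.2,"y": 11.3,"z": 4.3,"rx": 0,"ry": 0,"rz": -68.8},{"x": 48.2,"y": 11.3,"z": 4.3,"rx": 0,"ry": 0,"rz": -68.8},{"x": 48.2,"y": 11.3,"z": 4.3,"rx": 0,"ry": 0,"rz": -68.8},{"x": 48.2,"y": 11.3,"z": 4.3,"rx": 0,"ry": 0,"rz": -68.8},{"x": 48.2,"y": 11.3,"z": 4.3,"rx": 0,"ry": 0,"rz": -68.8},{"x": 48.2,"y": 11.3,"z": 4.3,"rx": 0,"ry": 0,"rz": -68.8},{"x": 48.2,"y": 11.3,"z": 4.3,"rx": 0,"ry": 0,"rz": -68.8},{"x": 48.2,"y": 11.3,"z": 4.3,"rx": 0,"ry": 0,"rz": -68.8}]}}

```text
time: 1.43
tool_pos: [0.4646, 0.1348, 0.1741]
ee_rot: [-180.0, -0.0, 141.1]
ft_force: [1.4, -2.5, 0.1]
opening: 0.0301
```

```bash
python3 -c "
from h import *
rel([.517,.289,.16],152.6)"
```

```text
t 1.4333 pos [0.4646 0.1348 0.1741] [-179.9864   -0.01    141.1363] F [ 1.3733 -2.4863  0.0991] open 0.0301145560752654
shift [ 5.5989 15.2976  1.4035] rot [ -0.0126  -0.0113 -11.4637]
```

>>> {"op": "send_rows", "data": {"commands": [{"x": 5.6,"y": 15.3,"z": 1.4,"rx": 0,"ry": 0,"rz": -11.5},{"x": 5.6,"y": 15.3,"z": 1.4,"rx": 0,"ry": 0,"rz": -11.5},{"x": 5.6,"y": 15.3,"z": 1.4,"rx": 0,"ry": 0,"rz": -11.5},{"x": 5.6,"y": 15.3,"z": 1.4,"rx": 0,"ry": 0,"rz": -11.5},{"x": 5.6,"y": 15.3,"z": 1.4,"rx": 0,"ry": 0,"rz": -11.5},{"x": 5.6,"y": 15.3,"z": 1.4,"rx": 0,"ry": 0,"rz": -11.5},{"x": 5.6,"y": 15.3,"z": 1.4,"rx": 0,"ry": 0,"rz": -11.5}]}}

```text
time: 2.02
tool_pos: [0.5175, 0.286, 0.1599]
ee_rot: [-179.9, -0.0, 152.3]
ft_force: [0.6, -0.5, 0.0]
opening: 0.0304
```

```bash
python3 - <<'E'
from h import *
o=r.get_obs();im,d=r.get_image("wrist");np.savez("w1.npz",im=im,d=d,p=o["tool_pos"],e=o["ee_rot"]);print(o["tool_pos"],o["ee_rot"])
print(wpix(o,[[.517,.289,.06],[.517,.289,.008]]))
cv2.imwrite("pics/w1.png",im)
E
```

```text
[0.5175 0.286  0.1599] [-179.9361   -0.0415  152.2792]
[[330.7497 193.8344]
 [330.0577 179.3354]]
```

View pics/w1.png

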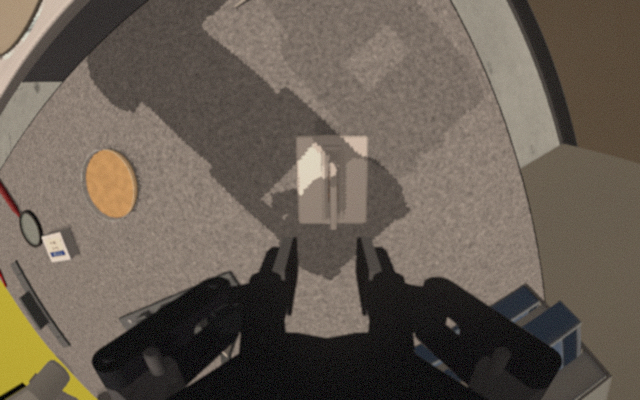

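The wrist view shows the stand base spanning (297,136) to (368,223). The plate's top edge runs along column ~333, rows ~150 to 229, between the fingers. Next I'll measure it.

```bash
cat >> h.py <<'E'
def wcloud(o,d):
    K=r.camera_params("wrist")["camera_matrix"];T=wpose(o);v,u=np.indices(d.shape)
    q=np.stack([u-K[0,2],v-K[1,2]],-1)/K[0,0];th=np.linalg.norm(q,axis=-1);s=np.tan(np.minimum(th,1.4))/np.maximum(th,1e-9)
    P=np.stack([q[...,0]*s*d,-q[...,1]*s*d,-d],-1);return P@T[:3,:3].T+T[:3,3]
E
python3 - <<'E'
from h import *
f=np.load("w1.npz");o=dict(tool_pos=f["p"],ee_rot=f["e"]);C=wcloud(o,f["d"])
print("table",np.median(C[230:240,310:330,2]),np.median(C[150:210,250:280,2]))
def fit(n,m,zp):
    v,u=np.nonzero(m);print(n,len(u),"z",np.median(C[v,u,2]))
    w=wplane(o,np.c_[u,v],zp)[:,:2];rr=cv2.minAreaRect((w*1000).astype(np.float32));print(rr)
W=np.zeros(f["d"].shape,bool);W[120:236,285:380]=1
fit("plate top",W&(C[...,2]>.052)&(C[...,2]<.07),.06)
b=(W&(C[...,2]>.004)).astype(np.uint8)
b=cv2.morphologyEx(b,cv2.MORPH_OPEN,np.ones((5,5)))
fit("base",b>0,.008)
for a in(160,180,200,215): print(a,(C[a,318:350,2]*1000).astype(int))
E
```

```text
table 0.00014640125385784186 0.00018098624277762543
plate top 564 z 0.05994478473837429
((518.26513671875, 289.8790283203125), (5.902515411376953, 60.45856475830078), 62.68508529663086)
base 6324 z 0.008459891012240844
((521.7305908203125, 288.7752380371094), (70.07158660888672, 95.9870834350586), 62.57218933105469)
160 [ 6  8  8  9 28 29 26 28 25 23  8 57 57 58 58 59 59 58 58 24 24 27 26 27
 26  8  8  8  8  7  9  8]
180 [ 9  7  8  9 27 29 27 27 27 23 26 59 59 61 60 59 59 60 60 23 26 27 26 26
 27  6  8  7 10  7  9  9]
200 [ 8  8  7  7 27 28 26 27 27 24 35 57 58 59 60 59 58 60 61 23 26 28 26 28
 27  6  8  7  9 10  7  8]
215 [ 7  8  8  7 27 27 27 27 26 23 23 59 58 59 59 60 60 59 60 23 24 27 27 28
 27  7  9  8  7  7  8  8]
```

```bash
python3 -c "
from h import *
rel([.5183,.2899,.033],152.7)"
```

```text
t 2.0667 pos [0.5177 0.2855 0.1603] [-179.9626   -0.0206  152.2239] F [ 0.3298 -0.7777 -0.2658] open 0.03017247810375385
shift [ 0.1445  0.4249 12.7304] rot [-0.0374 -0.0207 -0.4761]
```

>>> {"op": "send_rows", "data": {"commands": [{"x": 0.14,"y": 0.42,"z": 4,"rx": 0,"ry": 0,"rz": -0.5},{"x": 0.14,"y": 0.42,"z": 7,"rx": 0,"ry": 0,"rz": -0.5},{"x": 0.14,"y": 0.42,"z": 7,"rx": 0,"ry": 0,"rz": -0.5},{"x": 0.14,"y": 0.42,"z": 7,"rx": 0,"ry": 0,"rz": -0.5},{"x": 0.14,"y": 0.42,"z": 7,"rx": 0,"ry": 0,"rz": -0.5}]}}

```text
time: 2.48
tool_pos: [0.5196, 0.2903, 0.0925]
ee_rot: [179.9, 0.1, 152.7]
ft_force: [0.4, 0.1, 0.0]
opening: 0.0297
```

```bash
python3 -c "
from h import *
rel([.5183,.2899,.033],152.7)"
```

```text
t 2.4833 pos [0.5196 0.2903 0.0925] [179.8894   0.1112 152.7022] F [0.3796 0.0552 0.0082] open 0.029686898996743136
shift [ 0.1112 -0.1089  5.9448] rot [0.1106 0.1112 0.0023]
```

>>> {"op": "send_rows", "data": {"commands": [{"x": 0.1,"y": -0.1,"z": 3,"rx": 0,"ry": 0,"rz": 0},{"x": 0.1,"y": -0.1,"z": 5.9,"rx": 0,"ry": 0,"rz": 0},{"x": 0.1,"y": -0.1,"z": 5.9,"rx": 0,"ry": 0,"rz": 0},{"x": 0.1,"y": -0.1,"z": 5.9,"rx": 0,"ry": 0,"rz": 0}]}}

```text
time: 2.82
tool_pos: [0.5178, 0.2902, 0.0327]
ee_rot: [180.0, 0.0, 152.7]
ft_force: [1.4, -0.4, 0.7]
opening: 0.0298
```

>>> {"op": "send_rows", "data": {"commands": [{"x": 0,"y": 0,"z": 0,"rx": 0,"ry": 0,"rz": 0},{"x": 0,"y": 0,"z": 0,"rx": 0,"ry": 0,"rz": 0},{"x": 0,"y": 0,"z": 0,"rx": 0,"ry": 0,"rz": 0},{"x": 0,"y": 0,"z": 0,"rx": 0,"ry": 0,"rz": 0},{"x": 0,"y": 0,"z": 0,"rx": 0,"ry": 0,"rz": 0},{"x": 0,"y": 0,"z": 0,"rx": 0,"ry": 0,"rz": 0}], "gripper": 1}}

```text
time: 3.32
tool_pos: [0.5187, 0.2908, 0.0339]
ee_rot: [179.8, 0.2, 152.8]
ft_force: [-0.7, -0.0, 8.9]
opening: 0.0047
```

```bash
python3 -c "
from h import *
rel([.5183,.2899,.033],152.7)"
```

```text
t 3.3167 pos [0.5187 0.2908 0.0339] [179.803    0.1974 152.7675] F [-0.6599 -0.03    8.8699] open 0.004707937604337634
shift [-0.0058 -0.0966  0.0945] rot [0.1971 0.1973 0.0678]
```

>>> {"op": "send_rows", "data": {"commands": [{"x": 0,"y": 0,"z": -2,"rx": 0,"ry": 0,"rz": 0},{"x": 0,"y": 0,"z": -5,"rx": 0,"ry": 0,"rz": 0},{"x": 0,"y": 0,"z": -9,"rx": 0,"ry": 0,"rz": 0},{"x": 0,"y": 0,"z": -12,"rx": 0,"ry": 0,"rz": 0},{"x": 0,"y": 0,"z": -12,"rx": 0,"ry": 0,"rz": 0},{"x": 0,"y": 0,"z": -12,"rx": 0,"ry": 0,"rz": 0}]}}

```text
time: 3.82
tool_pos: [0.518, 0.2906, 0.154]
ee_rot: [179.8, 0.2, 152.8]
ft_force: [0.5, -0.1, -1.5]
opening: 0.0045
```

```bash
python3 -c "
from h import *
rel([.5946,.0713,.155],179.2)"
```

```text
t 3.8167 pos [0.518  0.2906 0.154 ] [179.7956   0.2074 152.768 ] F [ 0.5447 -0.0502 -1.5036] open 0.004503888941278538
shift [-16.8482 -15.9885  -0.0968] rot [  0.153    0.2509 -26.4315]
```

>>> {"op": "send_rows", "data": {"commands": [{"x": -3,"y": -2.8,"z": 0,"rx": 0,"ry": 0,"rz": -4.5},{"x": -6,"y": -5.6,"z": 0,"rx": 0,"ry": 0,"rz": -9},{"x": -9,"y": -8.5,"z": 0,"rx": 0,"ry": 0,"rz": -14},{"x": -12,"y": -11.4,"z": 0,"rx": 0,"ry": 0,"rz": -18.7},{"x": -14.5,"y": -13.8,"z": 0,"rx": 0,"ry": 0,"rz": -22.6},{"x": -16.2,"y": -15.4,"z": 0,"rx": 0,"ry": 0,"rz": -25.4},{"x": -16.85,"y": -16,"z": 0,"rx": 0.15,"ry": 0.25,"rz": -26.4},{"x": -16.85,"y": -16,"z": 0,"rx": 0.15,"ry": 0.25,"rz": -26.4}]}}

```text
time: 4.48
tool_pos: [0.5941, 0.0687, 0.1501]
ee_rot: [-179.9, -0.4, 179.0]
ft_force: [0.3, 0.8, -0.5]
opening: 0.0047
```

>>> {"op": "send_rows", "data": {"commands": [{"x": 0,"y": 0,"z": 0,"rx": 0,"ry": 0,"rz": 0},{"x": 0,"y": 0,"z": 0,"rx": 0,"ry": 0,"rz": 0},{"x": 0,"y": 0,"z": 0,"rx": 0,"ry": 0,"rz": 0}]}}

```text
time: 4.73
tool_pos: [0.5934, 0.0721, 0.1512]
ee_rot: [-179.9, -0.3, 179.2]
ft_force: [-0.2, 0.3, -0.0]
opening: 0.0052
```

```bash
python3 - <<'E'
from h import *
o=r.get_obs();im,d=r.get_image("wrist");np.savez("w2.npz",im=im,d=d,p=o["tool_pos"],e=o["ee_rot"])
rel([.5946,.0713,.155],179.2)
C=wcloud(o,d);z=C[...,2]
cv2.imwrite("pics/w2.png",cv2.resize(im[100:340,180:500],None,fx=2.4,fy=2.4,interpolation=2))
near=(abs(C[...,0]-.594)<.05)&(abs(C[...,1]-.027)<.14)
top=near&(z>.052)&(z<.066)
n,l,s,c=cv2.connectedComponentsWithStats(top.astype(np.uint8))
for i in range(1,n):
    if s[i,4]>60:
        v,u=np.nonzero(l==i);w=wplane(o,np.c_[u,v],.06)[:,:2];print(s[i],np.median(z[v,u]),cv2.minAreaRect((w*1000).astype(np.float32)))
E
```

```text
t 4.7833 pos [0.5935 0.072  0.1513] [-179.9189   -0.2944  179.2271] F [-0.7438 -0.2275  0.0528] open 0.0049062430567569275
shift [-0.1104 -0.0712 -0.3712] rot [-0.0812 -0.2944  0.0273]
[213 167  16  70 641] 0.059692509859806536 ((594.20166015625, -16.70328712463379), (9.057975769042969, 59.8306884765625), 89.73846435546875)
[266 166  12  72 617] 0.05986574362097921 ((594.8052978515625, 26.67928695678711), (7.634660243988037, 59.787208557128906), 88.38471984863281)
[166 175  22  56 510] 0.06091668544323746 ((594.2411499023438, -57.986793518066406), (16.469467163085938, 49.663639068603516), 88.82693481445312)
[369 174  18  58 320] 0.06296553152707215 ((596.26025390625, 111.32459259033203), (47.68500900268555, 13.943611145019531), 1.5914820432662964)
[158 189  15  27 153] 0.062530945169048 ((592.976318359375, -67.8161392211914), (23.1751766204834, 14.707547187805176), 6.6142473220825195)
```

View pics/w2.png

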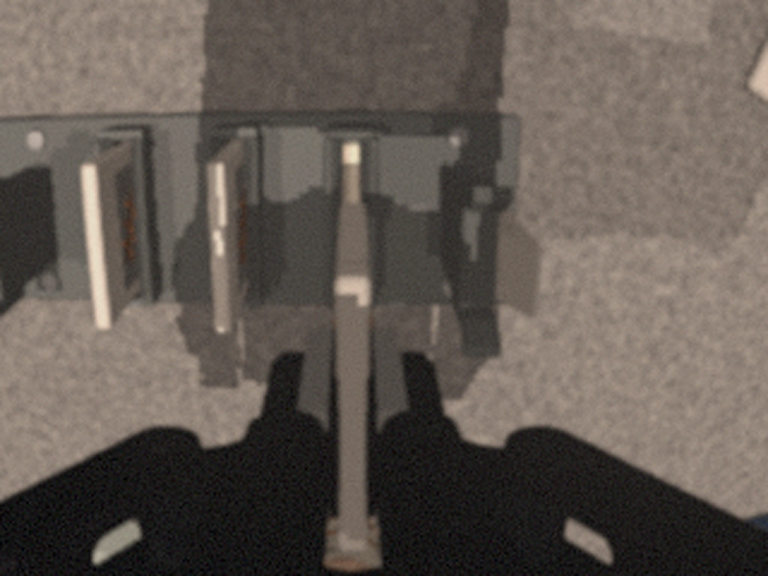

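The held plate is upright between the fingers, with its bottom front corner near crop (352,285). The strip end in the free slot shows at crop (351,155), directly in line with it. Neighbouring plate tops are at crop (220,240) and (95,240). Next I'll ray-cast the strip and plate for the lateral offset.

```bash
python3 - <<'E'
from h import *
f=np.load("w2.npz");o=dict(tool_pos=f["p"],ee_rot=f["e"]);im=f["im"].astype(int)
P=lambda c:np.array(c,float)/2.4+[180,100]-.3
print("strip",wplane(o,P([(342,155),(360,155),(351,141)]),.008))
print("plate bottom corners",wplane(o,P([(337,282),(368,282)]),f["p"][2]-.026))
print("b top",wplane(o,P([(210,180),(229,180),(214,328),(229,328)]),.06))
print("c top",wplane(o,P([(83,180),(99,180),(95,326),(110,326)]),.06))
g=im.mean(2).astype(int)
for row in(158,162,166): print(row,g[row,310:345])
for row in(210,216,219,222,230): print(row,g[row,310:345])
E
```

```text
strip [[0.5737 0.0667 0.008 ]
 [0.5738 0.0738 0.008 ]
 [0.5682 0.0703 0.008 ]]
plate bottom corners [[0.5839 0.067  0.1252]
 [0.584  0.0745 0.1252]]
b top [[0.5718 0.0244 0.06  ]
 [0.5719 0.0307 0.06  ]
 [0.624  0.0221 0.06  ]
 [0.624  0.0274 0.06  ]]
c top [[ 0.5705 -0.0199  0.06  ]
 [ 0.5707 -0.014   0.06  ]
 [ 0.6237 -0.0219  0.06  ]
 [ 0.6236 -0.0161  0.06  ]]
158 [111 114 115 115 106  93  92  81  79  72  69  71  73  86  96 107 106 114
 106  93  78  76  77  78  78  85  78  76  92  97 101 101 104  98 100]
162 [114 115 115 109 101  92  96  93  83  74  76  70 107 156 190 203 210 217
 205 164 104  69  71  74  80  86  87  86  94  99  98  96  98  96 100]
166 [110 115 115 113  99  90  98  93  87  73  77  78 106 154 185 200 211 214
 204 165 105  69  72  75  83  88  86  86  92  98 100  99 100 101  96]
210 [ 72  73  72  73  71  65  66  61  61  67  84  95 101 101 101 100 100 104
  96 100 101  99  94  78  77  69  56  57  59  54  63  70  67  63  70]
216 [ 70  72  66  69  66  64  67  62  63  89 116 141 159 163 161 163 163 163
 169 160 166 160 147 118  90  69  62  58  56  58  62  69  70  70  69]
219 [ 73  70  70  71  65  61  67  63  76 109 147 165 182 185 187 186 186 186
 186 188 184 179 167 144 111  79  65  58  56  63  65  67  68  70  70]
222 [ 72  71  70  71  64  61  65  61  69 100 121 140 149 153 150 145 153 154
 158 170 180 177 168 148 110  80  58  58  58  64  69  70  70  73  67]
230 [ 84  79  82  83  84  84  86  82  79  83  97 104 107 106 106 108 106 107
 107 107 104 103 102  97  84  80  89  86  87  82  83  80  81  83  81]
```

```bash
python3 - <<'E'
from h import *
f=np.load("w2.npz");o=dict(tool_pos=f["p"],ee_rot=f["e"])
C=lambda p:((p-[180,100]+.3)*2.4)
print("expected bottom-front, top-front, bottom-back, strip front", C(wpix(o,[[.5635,.072,.1255],[.5635,.072,.1775],[.6235,.072,.1255],[.5664,.0705,.008]])))
P=lambda c:np.array(c,float)/2.4+[180,100]-.3
print("rack -x edge",wplane(o,P([(20,119),(500,115)]),.008))
D=f["d"];Cw=wcloud(o,D)
for row in(190,205,215,220,230,250,280,300,320): print(row,np.round(Cw[row,322:332:3],3).tolist())
rel([.5942,.0714,.06],179.2)
E
```

```text
expected bottom-front, top-front, bottom-back, strip front [[356.5688 199.8496]
 [358.0568 273.1311]
 [359.5542 423.7458]
 [351.3465 136.4427]]
rack -x edge [[ 0.5543 -0.0666  0.008 ]
 [ 0.5582  0.1288  0.008 ]]
190 [[0.564, 0.069, 0.139], [0.564, 0.07, 0.141], [0.564, 0.072, 0.14], [0.564, 0.073, 0.14]]
205 [[0.564, 0.069, 0.165], [0.564, 0.07, 0.165], [0.564, 0.072, 0.165], [0.565, 0.073, 0.163]]
215 [[0.565, 0.069, 0.176], [0.564, 0.07, 0.177], [0.565, 0.072, 0.176], [0.565, 0.073, 0.176]]
220 [[0.567, 0.069, 0.176], [0.566, 0.07, 0.177], [0.566, 0.072, 0.178], [0.566, 0.073, 0.177]]
230 [[0.57, 0.069, 0.179], [0.571, 0.07, 0.178], [0.571, 0.072, 0.177], [0.571, 0.073, 0.177]]
250 [[0.58, 0.069, 0.176], [0.58, 0.07, 0.177], [0.58, 0.071, 0.177], [0.58, 0.073, 0.177]]
280 [[0.594, 0.069, 0.177], [0.594, 0.07, 0.178], [0.595, 0.071, 0.177], [0.594, 0.073, 0.178]]
300 [[0.605, 0.068, 0.177], [0.605, 0.07, 0.177], [0.606, 0.071, 0.177], [0.606, 0.072, 0.177]]
320 [[0.618, 0.068, 0.177], [0.617, 0.07, 0.177], [0.618, 0.071, 0.177], [0.618, 0.072, 0.177]]
t 4.7833 pos [0.5935 0.072  0.1513] [-179.9189   -0.2944  179.2271] F [-0.7438 -0.2275  0.0528] open 0.0049062430567569275
shift [-0.1191 -0.0483  9.1289] rot [-0.0812 -0.2944  0.0273]
```

>>> {"op": "send_rows", "data": {"commands": [{"x": -0.1,"y": 0.06,"z": 4,"rx": -0.1,"ry": -0.3,"rz": 0.2},{"x": -0.1,"y": 0.06,"z": 7,"rx": -0.1,"ry": -0.3,"rz": 0.2},{"x": -0.1,"y": 0.06,"z": 9,"rx": -0.1,"ry": -0.3,"rz": 0.2},{"x": -0.1,"y": 0.06,"z": 9,"rx": -0.1,"ry": -0.3,"rz": 0.2},{"x": -0.1,"y": 0.06,"z": 9,"rx": -0.1,"ry": -0.3,"rz": 0.2},{"x": -0.1,"y": 0.06,"z": 9,"rx": -0.1,"ry": -0.3,"rz": 0.2}]}}

```text
time: 5.28
tool_pos: [0.5953, 0.0717, 0.063]
ee_rot: [180.0, 0.2, 179.0]
ft_force: [0.3, 0.4, -0.4]
opening: 0.0048
```

```bash
python3 -c "
from h import *
rel([.5942,.0713,.036],179.0)"
```

```text
t 5.2833 pos [0.5953 0.0717 0.063 ] [179.9954   0.1695 178.9924] F [ 0.3335  0.3875 -0.4193] open 0.0047820570887750725
shift [ 0.1155 -0.0452  2.695 ] rot [ 0.0046  0.1695 -0.0076]
```

>>> {"op": "send_rows", "data": {"commands": [{"x": 0.1,"y": -0.05,"z": 0,"rx": 0,"ry": 0,"rz": 0},{"x": 0.1,"y": -0.05,"z": 0.6,"rx": 0,"ry": 0,"rz": 0},{"x": 0.1,"y": -0.05,"z": 1.1,"rx": 0,"ry": 0,"rz": 0},{"x": 0.1,"y": -0.05,"z": 1.6,"rx": 0,"ry": 0,"rz": 0},{"x": 0.1,"y": -0.05,"z": 1.6,"rx": 0,"ry": 0,"rz": 0}]}}

```text
time: 5.7
tool_pos: [0.5943, 0.0708, 0.0449]
ee_rot: [180.0, 0.1, 179.0]
ft_force: [4.1, 0.5, -3.0]
opening: 0.0047
```

>>> {"op": "send_rows", "data": {"commands": [{"x": 0,"y": 0,"z": 0.3,"rx": 0,"ry": 0,"rz": 0},{"x": 0,"y": 0,"z": 0.6,"rx": 0,"ry": 0,"rz": 0},{"x": 0,"y": 0,"z": 0.9,"rx": 0,"ry": 0,"rz": 0},{"x": 0,"y": 0,"z": 1.0,"rx": 0,"ry": 0,"rz": 0},{"x": 0,"y": 0,"z": 1.0,"rx": 0,"ry": 0,"rz": 0}]}}

```text
time: 6.12
tool_pos: [0.5945, 0.0708, 0.0355]
ee_rot: [180.0, 0.2, 179.0]
ft_force: [6.1, 0.4, 0.7]
opening: 0.0053
```

```bash
python3 -c "
from h import *
rel([.5942,.0713,.034],179.0)"
```

```text
t 6.1167 pos [0.5945 0.0708 0.0355] [179.9949   0.176  178.9577] F [6.1358 0.3527 0.7132] open 0.005263290694017208
shift [0.0328 0.0508 0.1525] rot [ 0.005   0.176  -0.0423]
```

>>> {"op": "send_rows", "data": {"commands": [{"x": -0.1,"y": 0,"z": 0,"rx": 0,"ry": 0,"rz": 0},{"x": -0.15,"y": 0,"z": 0.05,"rx": 0,"ry": 0,"rz": 0},{"x": -0.15,"y": 0,"z": 0.1,"rx": 0,"ry": 0,"rz": 0},{"x": -0.15,"y": 0,"z": 0.2,"rx": 0,"ry": 0,"rz": 0},{"x": -0.15,"y": 0,"z": 0.2,"rx": 0,"ry": 0,"rz": 0}]}}

```text
time: 6.53
tool_pos: [0.5946, 0.0709, 0.034]
ee_rot: [180.0, 0.0, 179.0]
ft_force: [-1.5, -0.4, 8.3]
opening: 0.0047
```

```bash
python3 -c "
from h import *
rel([.5942,.0713,.034],179.0)"
```

```text
t 6.5333 pos [0.5946 0.0709 0.034 ] [179.9949   0.0022 178.9733] F [-1.4694 -0.3997  8.3298] open 0.00471978570292996
shift [ 0.0443  0.0357 -0.0002] rot [ 0.0051  0.0022 -0.0267]
```

>>> {"op": "send_rows", "data": {"commands": [{"x": 0,"y": 0,"z": 0,"rx": 0,"ry": 0,"rz": 0},{"x": 0,"y": 0,"z": 0,"rx": 0,"ry": 0,"rz": 0},{"x": 0,"y": 0,"z": 0,"rx": 0,"ry": 0,"rz": 0},{"x": 0,"y": 0,"z": 0,"rx": 0,"ry": 0,"rz": 0},{"x": 0,"y": 0,"z": 0,"rx": 0,"ry": 0,"rz": 0}], "gripper": 0.45}}

```text
time: 6.95
tool_pos: [0.5947, 0.0709, 0.0331]
ee_rot: [180.0, -0.0, 179.0]
ft_force: [-0.3, 0.2, -0.1]
opening: 0.0233
```

>>> {"op": "send_rows", "data": {"commands": [{"x": 0,"y": 0,"z": -1,"rx": 0,"ry": 0,"rz": 0},{"x": 0,"y": 0,"z": -3,"rx": 0,"ry": 0,"rz": 0},{"x": 0,"y": 0,"z": -6,"rx": 0,"ry": 0,"rz": 0},{"x": 0,"y": 0,"z": -10,"rx": 0,"ry": 0,"rz": 0},{"x": 0,"y": 0,"z": -14,"rx": 0,"ry": 0,"rz": 0},{"x": 0,"y": 0,"z": -15,"rx": 0,"ry": 0,"rz": 0},{"x": 0,"y": 0,"z": -15,"rx": 0,"ry": 0,"rz": 0}]}}

```text
time: 7.53
tool_pos: [0.5961, 0.0709, 0.1877]
ee_rot: [-180.0, 0.5, 179.0]
ft_force: [-0.2, -0.2, -0.5]
opening: 0.0236
```

```bash
python3 - <<'E'
from h import *
o=r.get_obs();im,d=r.get_image("wrist");np.savez("w3.npz",im=im,d=d,p=o["tool_pos"],e=o["ee_rot"])
cv2.imwrite("pics/w3.png",cv2.resize(im[100:340,180:500],None,fx=2.4,fy=2.4,interpolation=2))
rel([.4687,-.2934,.17],175.3)
C=wcloud(o,d);z=C[...,2]
near=(abs(C[...,0]-.594)<.05)&(abs(C[...,1]-.027)<.08)
n,l,s,c=cv2.connectedComponentsWithStats((near&(z>.054)&(z<.066)).astype(np.uint8))
for i in range(1,n):
    if s[i,4]>60:
        v,u=np.nonzero(l==i);w=wplane(o,np.c_[u,v],.06)[:,:2];print(s[i],np.median(z[v,u]),cv2.minAreaRect((w*1000).astype(np.float32)))
E
```

```text
t 7.5833 pos [0.5951 0.0709 0.1849] [179.9974   0.1965 178.9692] F [0.2702 0.7752 0.1653] open 0.02333241860413942
shift [ 11.9922 -36.6518   1.4492] rot [0.0089 0.1964 3.6692]
[323 152   8  64 508] 0.06001788039600997 ((593.79150390625, 69.33960723876953), (6.4934844970703125, 58.802940368652344), 89.06231689453125)
[274 155  11  64 491] 0.059789079733748085 ((595.7015380859375, 26.187456130981445), (7.350184917449951, 59.59711456298828), 88.76887512207031)
[228 156  12  62 467] 0.059706177955772766 ((594.5870971679688, -16.862808227539062), (7.876902103424072, 59.08250427246094), 88.61959075927734)
[365 163   5  48 135] 0.05971153480364699 ((596.910400390625, 106.02734375), (3.1474006175994873, 44.24409103393555), 89.29277801513672)
```

View pics/w3.png

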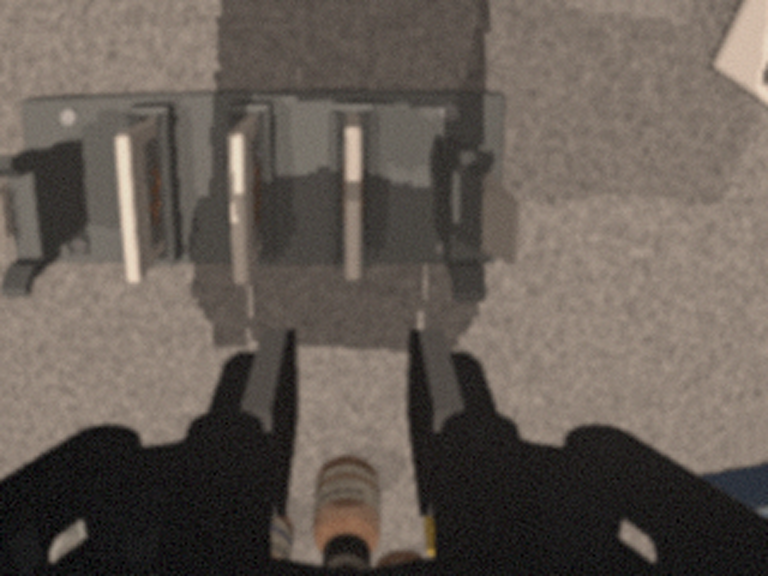

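All three plates stand upright with their tops at z = 0.060; the new one is at crop (352,200) in the former free slot. Now the bar.

>>> {"op": "send_rows", "data": {"commands": [{"x": 12,"y": -36.7,"z": 1.5,"rx": 0,"ry": 0,"rz": 3.7},{"x": 12,"y": -36.7,"z": 1.5,"rx": 0,"ry": 0,"rz": 3.7},{"x": 12,"y": -36.7,"z": 1.5,"rx": 0,"ry": 0,"rz": 3.7},{"x": 12,"y": -36.7,"z": 1.5,"rx": 0,"ry": 0,"rz": 3.7},{"x": 12,"y": -36.7,"z": 1.5,"rx": 0,"ry": 0,"rz": 3.7},{"x": 12,"y": -36.7,"z": 1.5,"rx": 0,"ry": 0,"rz": 3.7},{"x": 12,"y": -36.7,"z": 1.5,"rx": 0,"ry": 0,"rz": 3.7},{"x": 12,"y": -36.7,"z": 1.5,"rx": 0,"ry": 0,"rz": 3.7}], "gripper": 0.2}}

```text
time: 8.25
tool_pos: [0.484, -0.245, 0.1686]
ee_rot: [179.9, -0.1, 175.3]
ft_force: [0.1, 0.2, -0.4]
opening: 0.0341
```

```bash
python3 -c "
from h import *
rel([.4687,-.2934,.16],175.3)"
```

```text
t 8.25 pos [ 0.484  -0.245   0.1686] [179.8725  -0.1356 175.261 ] F [ 0.0739  0.2179 -0.4005] open 0.03406405235479359
shift [ 1.1221 -4.9489  0.8556] rot [ 0.1276 -0.1356 -0.0392]
```

>>> {"op": "send_rows", "data": {"commands": [{"x": 0.6,"y": -2.5,"z": 0.5,"rx": 0,"ry": 0,"rz": 0},{"x": 1.1,"y": -4.5,"z": 0.9,"rx": 0,"ry": 0,"rz": 0},{"x": 1.1,"y": -4.9,"z": 0.9,"rx": 0,"ry": 0,"rz": 0},{"x": 1.1,"y": -4.9,"z": 0.9,"rx": 0,"ry": 0,"rz": 0},{"x": 1.1,"y": -4.9,"z": 0.9,"rx": 0,"ry": 0,"rz": 0},{"x": 1.1,"y": -4.9,"z": 0.9,"rx": 0,"ry": 0,"rz": 0}]}}

```text
time: 8.75
tool_pos: [0.471, -0.2904, 0.161]
ee_rot: [179.9, -0.0, 175.3]
ft_force: [0.4, -0.4, -0.4]
opening: 0.0339
```

```bash
python3 - <<'E'
from h import *
o=r.get_obs();im,d=r.get_image("wrist");np.savez("w4.npz",im=im,d=d,p=o["tool_pos"],e=o["ee_rot"])
C=wcloud(o,d);z=C[...,2]
near=(abs(C[...,0]-.469)<.06)&(abs(C[...,1]+.293)<.04)
rib=near&(z>.03)&(z<.04)
n,l,s,c=cv2.connectedComponentsWithStats(rib.astype(np.uint8));i=1+s[1:,4].argmax();v,u=np.nonzero(l==i)
w=wplane(o,np.c_[u,v],.034)[:,:2];rr=cv2.minAreaRect((w*1000).astype(np.float32));print(s[i],np.median(z[v,u]),rr)
near=(abs(C[...,0]-.469)<.12)&(abs(C[...,1]+.293)<.05)
b=cv2.morphologyEx((near&(z>.0035)&(z<.05)).astype(np.uint8),cv2.MORPH_OPEN,np.ones((3,3)))
n,l,s,c=cv2.connectedComponentsWithStats(b);i=1+s[1:,4].argmax();v,u=np.nonzero(l==i)
w=C[v,u,:2];print("bar",cv2.minAreaRect((w*1000).astype(np.float32)))
rel([rr[0][0]/1000,rr[0][1]/1000,.011],175.3)
cv2.imwrite("pics/w4.png",cv2.resize(im[100:340,180:500],None,fx=2.4,fy=2.4,interpolation=2))
E
```

```text
[317 148  14  76 961] 0.03406436146601022 ((469.4323425292969, -294.2705078125), (11.66330623626709, 70.08656311035156), 84.80350494384766)
bar ((470.0411682128906, -295.1547546386719), (30.56420135498047, 188.1987762451172), 85.03889465332031)
t 8.8 pos [ 0.4711 -0.2904  0.1613] [179.9644   0.0094 175.3605] F [-0.9354 -0.1115 -0.2476] open 0.03418192631410348
shift [ 0.1371 -0.4079 15.0262] rot [0.0356 0.0094 0.0605]
```

View pics/w4.png

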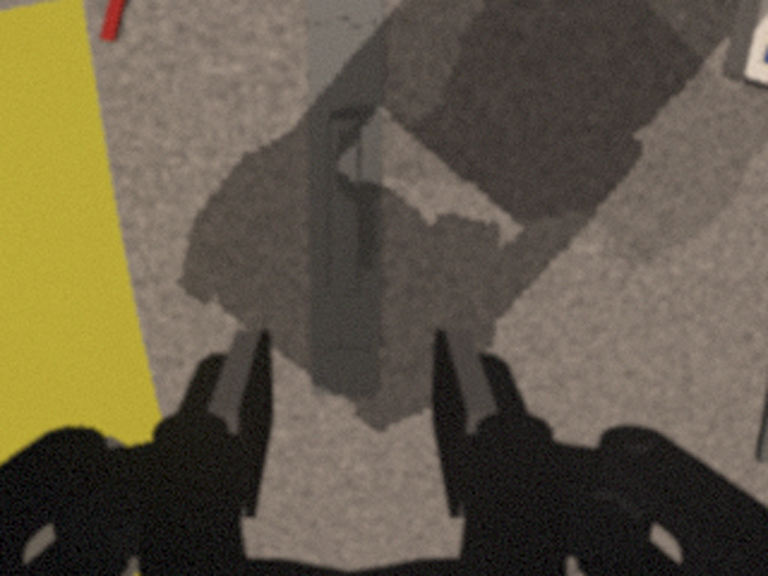

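The bar's rib is centred at (0.4694, -0.2943), with its top at z = 0.034, length 70 and width 11.7, and yaw about 175°. It lies between the open fingers at crop (347,190).

>>> {"op": "send_rows", "data": {"commands": [{"x": 0.14,"y": -0.35,"z": 3,"rx": 0,"ry": 0,"rz": 0.4},{"x": 0.14,"y": -0.35,"z": 7,"rx": 0,"ry": 0,"rz": 0.4},{"x": 0.14,"y": -0.35,"z": 10,"rx": 0,"ry": 0,"rz": 0.4},{"x": 0.14,"y": -0.35,"z": 11,"rx": 0,"ry": 0,"rz": 0.4},{"x": 0.14,"y": -0.35,"z": 11,"rx": 0,"ry": 0,"rz": 0.4},{"x": 0.14,"y": -0.35,"z": 11,"rx": 0,"ry": 0,"rz": 0.4}]}}

```text
time: 9.3
tool_pos: [0.4698, -0.295, 0.0524]
ee_rot: [-180.0, 0.1, 174.9]
ft_force: [0.5, -1.3, 0.9]
opening: 0.0344
```

```bash
python3 -c "
from h import *
rel([.4697,-.2935,.012],174.9)"
```

```text
t 9.3 pos [ 0.4698 -0.295   0.0524] [-179.974     0.0753  174.9134] F [ 0.5278 -1.2525  0.9425] open 0.03443190716381664
shift [0.0283 0.1512 4.0363] rot [-0.026   0.0753  0.0133]
```

>>> {"op": "send_rows", "data": {"commands": [{"x": 0,"y": 0.15,"z": 1.5,"rx": 0,"ry": 0,"rz": 0},{"x": 0,"y": 0.15,"z": 3,"rx": 0,"ry": 0,"rz": 0},{"x": 0,"y": 0.15,"z": 3.9,"rx": 0,"ry": 0,"rz": 0},{"x": 0,"y": 0.15,"z": 3.9,"rx": 0,"ry": 0,"rz": 0},{"x": 0,"y": 0.15,"z": 3.9,"rx": 0,"ry": 0,"rz": 0}]}}

```text
time: 9.72
tool_pos: [0.4697, -0.2939, 0.0134]
ee_rot: [-180.0, 0.1, 174.9]
ft_force: [0.2, 0.3, 0.6]
opening: 0.0341
```

>>> {"op": "send_rows", "data": {"commands": [{"x": 0,"y": 0,"z": 0,"rx": 0,"ry": 0,"rz": 0},{"x": 0,"y": 0,"z": 0,"rx": 0,"ry": 0,"rz": 0},{"x": 0,"y": 0,"z": 0,"rx": 0,"ry": 0,"rz": 0},{"x": 0,"y": 0,"z": 0,"rx": 0,"ry": 0,"rz": 0},{"x": 0,"y": 0,"z": 0,"rx": 0,"ry": 0,"rz": 0},{"x": 0,"y": 0,"z": 0,"rx": 0,"ry": 0,"rz": 0}], "gripper": 1}}

```text
time: 10.22
tool_pos: [0.4697, -0.2942, 0.0136]
ee_rot: [-179.9, 0.1, 174.9]
ft_force: [-0.7, 0.3, 6.1]
opening: 0.0108
```

>>> {"op": "send_rows", "data": {"commands": [{"x": 0,"y": 0,"z": -1,"rx": 0,"ry": 0,"rz": 0},{"x": 0,"y": 0,"z": -3,"rx": 0,"ry": 0,"rz": 0},{"x": 0,"y": 0,"z": -6,"rx": 0,"ry": 0,"rz": 0},{"x": 0,"y": 0,"z": -9,"rx": 0,"ry": 0,"rz": 0},{"x": 0,"y": 0,"z": -12,"rx": 0,"ry": 0,"rz": 0},{"x": 0,"y": 0,"z": -14,"rx": 0,"ry": 0,"rz": 0},{"x": 0,"y": 0,"z": -14,"rx": 0,"ry": 0,"rz": 0}]}}

```text
time: 10.8
tool_pos: [0.4704, -0.2946, 0.1574]
ee_rot: [-179.7, 0.4, 174.9]
ft_force: [0.6, -0.8, -1.1]
opening: 0.0109
```

```bash
python3 -c "
from h import *
rel([.594,.027,.155],89.1)"
```

```text
t 10.8 pos [ 0.4704 -0.2946  0.1574] [-179.7061    0.4042  174.875 ] F [ 0.6438 -0.7617 -1.0789] open 0.01089105078527534
shift [-9.4372 33.1405  0.1395] rot [ 0.0657  0.5458 85.7733]
```

>>> {"op": "send_rows", "data": {"commands": [{"x": -0.6,"y": 2,"z": 0,"rx": 0,"ry": 0,"rz": 5},{"x": -1.3,"y": 4.7,"z": 0,"rx": 0,"ry": 0,"rz": 12},{"x": -2.1,"y": 7.3,"z": 0,"rx": 0,"ry": 0,"rz": 19},{"x": -2.9,"y": 10,"z": 0,"rx": 0,"ry": 0,"rz": 26},{"x": -3.6,"y": 12.7,"z": 0,"rx": 0,"ry": 0,"rz": 33},{"x": -4.4,"y": 15.5,"z": 0,"rx": 0,"ry": 0,"rz": 40},{"x": -5.2,"y": 18.2,"z": 0,"rx": 0,"ry": 0,"rz": 47},{"x": -5.9,"y": 20.9,"z": 0,"rx": 0,"ry": 0,"rz": 54}]}}

```text
time: 11.47
tool_pos: [0.5466, -0.0892, 0.1519]
ee_rot: [-180.0, -0.1, 120.5]
ft_force: [0.6, 0.3, -1.1]
opening: 0.0108
```

```bash
python3 -c "
from h import *
rel([.594,.027,.155],89.1)"
```

```text
t 11.4667 pos [ 0.5466 -0.0892  0.1519] [-179.9826   -0.0595  120.5178] F [ 0.5933  0.2821 -1.0734] open 0.010813574868685486
shift [ 7.5972  9.9859 -0.309 ] rot [-0.0332 -0.0532 31.4179]
```

>>> {"op": "send_rows", "data": {"commands": [{"x": 1.7,"y": 2.2,"z": 0,"rx": 0,"ry": 0,"rz": 7},{"x": 3.4,"y": 4.5,"z": -0.1,"rx": 0,"ry": 0,"rz": 14},{"x": 5,"y": 6.6,"z": -0.2,"rx": 0,"ry": 0,"rz": 21},{"x": 6.5,"y": 8.5,"z": -0.3,"rx": 0,"ry": 0,"rz": 27},{"x": 7.3,"y": 9.6,"z": -0.3,"rx": 0,"ry": 0,"rz": 30},{"x": 7.6,"y": 10,"z": -0.3,"rx": 0,"ry": 0,"rz": 31.3},{"x": 7.6,"y": 10,"z": -0.3,"rx": 0,"ry": 0,"rz": 31.3},{"x": 7.6,"y": 10,"z": -0.3,"rx": 0,"ry": 0,"rz": 31.3}]}}

```text
time: 12.13
tool_pos: [0.5931, 0.0259, 0.1549]
ee_rot: [-180.0, -0.0, 89.6]
ft_force: [0.5, 0.4, -1.3]
opening: 0.0109
```

```bash
python3 - <<'E'
from h import *
o=r.get_obs();im,d=r.get_image("wrist");np.savez("w5.npz",im=im,d=d,p=o["tool_pos"],e=o["ee_rot"])
rel([.594,.027,.155],89.1)
cv2.imwrite("pics/w5.png",im[50:350,100:560].repeat(1,0) if 0 else cv2.resize(im[60:380,120:540],None,fx=1.85,fy=1.85,interpolation=2))
im,d=r.get_image("top");np.savez("t5.npz",im=im,d=d)
E
```

```text
t 12.1833 pos [0.5931 0.0255 0.155 ] [-179.9646   -0.0117   89.6058] F [-0.676  -0.104  -1.0902] open 0.010675527185854785
shift [0.1506 0.0929 0.0015] rot [-0.0354 -0.0116  0.5058]
```

View pics/w5.png

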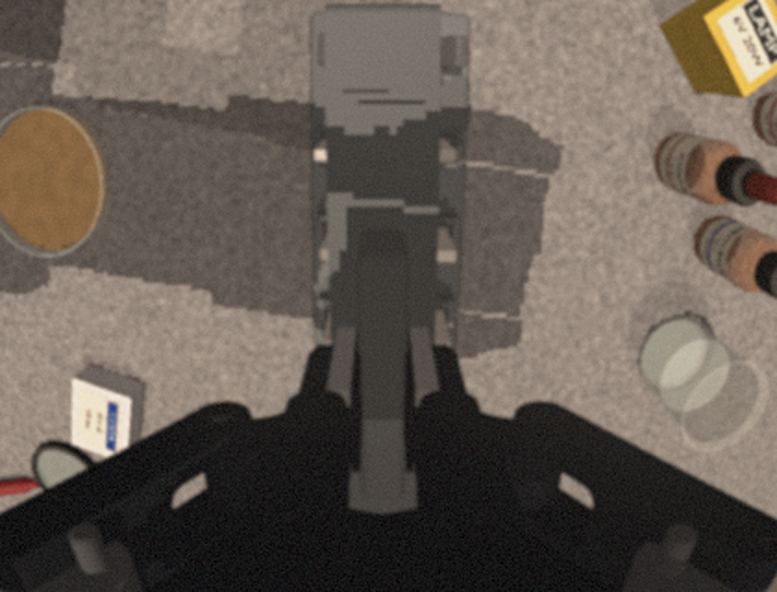

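The bar is gripped by its rib and hangs level over the rack (its +y end at the top of the crop, columns 312 to 440). Plates and cheeks are visible on both sides below it. Next I'll measure the bar and the rack cheeks from depth.

```bash
python3 - <<'E'
from h import *
f=np.load("w5.npz");o=dict(tool_pos=f["p"],ee_rot=f["e"]);C=wcloud(o,f["d"]);z=C[...,2]
v,u=np.indices(z.shape)
m=(z>.14)&(z<.153)&(v<250)&(C[...,1]>.03)
w=C[m];print("bar top (wrist): n",m.sum(),"z",np.median(w[:,2]),"zslope along y",np.polyfit(w[:,1],w[:,2],1)[0])
for y0 in(.06,.08,.10,.115):
    s=w[abs(w[:,1]-y0)<.006];
    if len(s): print(y0,"x range",np.percentile(s[:,0],[1,99]),s[:,0].mean())
print("ymax",np.percentile(w[:,1],99.5))
# top camera: held bar outline + rack
f=np.load("t5.npz");C=cloud("top",f["d"]);
def stat(n,m,zp):
    v,u=np.nonzero(m)
    if len(u): 
        q=plane("top",np.c_[u,v],zp)[:,:2]; print(n,len(u),np.percentile(q,[2,98],axis=0).ravel())
N=(abs(C[...,0]-.594)<.05)&(abs(C[...,1]-.027)<.14);zt=C[...,2]
for a,b in((-.12,-.08),(.06,.1),(.1,.14)):
    S=N&(C[...,1]>a)&(C[...,1]<b)
    stat(("bar",a),S&(zt>.137)&(zt<.157),.147)
f=np.load("top0.npz");C=cloud("top",f["d"]);zt=C[...,2];N=(abs(C[...,0]-.594)<.05)
g0=f["im"]
for n,a,b in(("R",-.1,-.05),("L",.1,.15)):
    S=N&(C[...,1]>a)&(C[...,1]<b)
    stat(n+" seat",S&(zt>.06)&(zt<.071),.066);stat(n+" high",S&(zt>.078)&(zt<.095),.088)
E
```

```text
bar top (wrist): n 9222 z 0.14756796791714877 zslope along y 0.0015137217626733828
0.06 x range [0.5792 0.6087] 0.5939832429082083
0.08 x range [0.5793 0.6089] 0.5940733453708891
0.1 x range [0.5797 0.6088] 0.5942585845351214
0.115 x range [0.5795 0.609 ] 0.5942953243905761
ymax 0.11920082939022392
('bar', 0.06) 119 [0.5779 0.0608 0.5985 0.0989]
('bar', 0.1) 27 [0.5776 0.1007 0.5992 0.1082]
R seat 55 [ 0.5763 -0.0631  0.6089 -0.0524]
R high 60 [ 0.5653 -0.0729  0.6185 -0.0528]
L seat 58 [0.5771 0.1067 0.6143 0.1192]
L high 61 [0.568  0.1071 0.6213 0.1275]
```

>>> {"op": "send_rows", "data": {"commands": [{"x": 0.22,"y": 0.07,"z": 1,"rx": 0,"ry": 0,"rz": 0.5},{"x": 0.22,"y": 0.07,"z": 3,"rx": 0,"ry": 0,"rz": 0.5},{"x": 0.22,"y": 0.07,"z": 4.2,"rx": 0,"ry": 0,"rz": 0.5},{"x": 0.22,"y": 0.07,"z": 4.2,"rx": 0,"ry": 0,"rz": 0.5},{"x": 0.22,"y": 0.07,"z": 4.2,"rx": 0,"ry": 0,"rz": 0.5},{"x": 0.22,"y": 0.07,"z": 4.2,"rx": 0,"ry": 0,"rz": 0.5}]}}

```text
time: 12.73
tool_pos: [0.5945, 0.0278, 0.114]
ee_rot: [179.9, -0.0, 89.0]
ft_force: [0.8, -0.8, -0.6]
opening: 0.0108
```

```bash
python3 - <<'E'
from h import *
rel([.5938,.0277,.112],89.1)
f=np.load("w3.npz");o=dict(tool_pos=f["p"],ee_rot=f["e"]);C=wcloud(o,f["d"]);z=C[...,2]
N=(abs(C[...,0]-.594)<.05)
for n,a,b in(("L",.1,.15),("R",-.1,-.05)):
    for q,lo,hi in(("seat",.063,.069),("cheek",.08,.087)):
        w=C[N&(C[...,1]>a)&(C[...,1]<b)&(z>lo)&(z<hi)]
        if len(w)>5: print(n,q,len(w),np.percentile(w[:,:2],[2,98],axis=0).ravel())
o=r.get_obs();im,d=r.get_image("wrist");C=wcloud(o,d);z=C[...,2];v,u=np.indices(z.shape);np.savez("w6.npz",im=im,d=d,p=o["tool_pos"],e=o["ee_rot"])
w=C[(z>.098)&(z<.11)&(v<250)&(C[...,1]>.05)&(C[...,1]<.14)];print("bar",len(w),np.percentile(w,[1,99],axis=0).ravel())
for lo,hi in((.074,.081),(.081,.087),(.087,.094)):
    w=C[(z>lo)&(z<hi)&(C[...,1]>.09)&(C[...,1]<.15)&(abs(C[...,0]-.594)<.05)]
    if len(w)>5:print("post",lo,len(w),np.percentile(w[:,:2],[2,98],axis=0).ravel(),np.histogram(w[:,0],bins=np.arange(.56,.631,.01))[0])
E
```

```text
t 12.7333 pos [0.5945 0.0278 0.114 ] [179.9178  -0.006   89.0421] F [ 0.7659 -0.8441 -0.6482] open 0.01082646134140672
shift [-0.0076 -0.0746  0.1988] rot [ 0.0822 -0.0059 -0.0579]
L seat 510 [0.5825 0.1077 0.6164 0.1194]
L cheek 402 [0.5711 0.1079 0.625  0.1256]
R seat 466 [ 0.5716 -0.0688  0.6144 -0.0518]
R cheek 351 [ 0.5681 -0.0704  0.6216 -0.052 ]
bar 8578 [0.5813 0.0514 0.1005 0.8246 0.1206 0.1084]
post 0.074 231 [0.5762 0.1059 0.619  0.117 ] [  0  91   0   0   0 140   0]
post 0.081 506 [0.5704 0.1056 0.6251 0.1174] [  3 245   0   0   0  53 205]
post 0.087 180 [0.5873 0.1238 0.6088 0.1261] [ 0  0 30 80 68  0  2]
```

```bash
python3 - <<'E'
from h import *
f=np.load("w6.npz");o=dict(tool_pos=f["p"],ee_rot=f["e"]);C=wcloud(o,f["d"]);z=C[...,2]
print(o)
for y0 in(.07,.085,.1,.113):
    w=C[(z>.098)&(z<.11)&(abs(C[...,1]-y0)<.005)&(abs(C[...,0]-.594)<.03)];print(y0,len(w),np.percentile(w[:,0],[1,99]),np.percentile(w[:,0],[1,99]).mean(),np.median(w[:,2]),w[:,1].max())
w=C[(z>.074)&(z<.087)&(C[...,1]>.1)&(C[...,1]<.13)&(abs(C[...,0]-.594)<.05)]
a=w[w[:,0]<.59];b=w[w[:,0]>.60];print("cheeks",np.percentile(a[:,0],[2,98]),np.percentile(b[:,0],[2,98]),(np.percentile(a[:,0],2)+np.percentile(b[:,0],98))/2)
E
```

```text
{'tool_pos': array([0.5945, 0.0278, 0.114 ]), 'ee_rot': array([179.9178,  -0.006 ,  89.0421])}
0.07 1209 [0.5811 0.611 ] 0.5960343266755822 0.10660792242781048 0.07499526507746478
0.085 1253 [0.5815 0.611 ] 0.5962280213671209 0.10666395297391468 0.08999875690670522
0.1 1261 [0.5819 0.6111] 0.5965069765561073 0.10684843792835252 0.10498322888126553
0.113 1295 [0.5818 0.6117] 0.5967356809584463 0.10668274975693204 0.11799347712175254
cheeks [0.5703 0.5786] [0.6156 0.6253] 0.5977923454699465
```

>>> {"op": "send_rows", "data": {"commands": [{"x": 0,"y": 0.11,"z": 0,"rx": 0,"ry": 0,"rz": 0},{"x": 0,"y": 0.11,"z": 0.6,"rx": 0,"ry": 0,"rz": 0},{"x": 0,"y": 0.11,"z": 1.2,"rx": 0,"ry": 0,"rz": 0},{"x": 0,"y": 0.11,"z": 1.6,"rx": 0,"ry": 0,"rz": 0},{"x": 0,"y": 0.11,"z": 2.0,"rx": 0,"ry": 0,"rz": 0},{"x": 0,"y": 0.11,"z": 2.0,"rx": 0,"ry": 0,"rz": 0},{"x": 0,"y": 0.11,"z": 2.0,"rx": 0,"ry": 0,"rz": 0}]}}

```text
time: 13.37
tool_pos: [0.5953, 0.0275, 0.0932]
ee_rot: [180.0, 0.0, 89.1]
ft_force: [-0.8, -4.2, -0.2]
opening: 0.0105
```

```bash
python3 -c "
from h import *
rel([.5956,.0278,.0795],89.1);print(r.get_obs()['ft_torque'])"
```

```text
t 13.3667 pos [0.5953 0.0275 0.0932] [179.994    0.0338  89.0563] F [-0.7671 -4.2021 -0.1744] open 0.010515553332692173
shift [0.0308 0.0289 1.3745] rot [ 0.006   0.0338 -0.0437]
[-0.5376  0.0278 -0.0194]
```

>>> {"op": "send_rows", "data": {"commands": [{"x": -0.1,"y": 0,"z": 0,"rx": 0,"ry": 0,"rz": 0},{"x": -0.1,"y": 0,"z": 0,"rx": 0,"ry": 0,"rz": 0},{"x": -0.1,"y": 0,"z": 0.2,"rx": 0,"ry": 0,"rz": 0},{"x": -0.1,"y": 0,"z": 0.4,"rx": 0,"ry": 0,"rz": 0},{"x": -0.1,"y": 0,"z": 0.4,"rx": 0,"ry": 0,"rz": 0},{"x": -0.1,"y": 0,"z": 0.4,"rx": 0,"ry": 0,"rz": 0}]}}

```text
time: 13.87
tool_pos: [0.5959, 0.0272, 0.0901]
ee_rot: [179.8, -0.0, 89.1]
ft_force: [0.6, -1.0, 3.7]
opening: 0.0107
```

```bash
python3 -c "
from h import *
rel([.5956,.0275,.0795],89.1);print(r.get_obs()['ft_torque'])"
```

```text
t 13.8667 pos [0.5959 0.0272 0.0901] [179.8496  -0.0221  89.0713] F [ 0.6023 -1.027   3.7169] open 0.010682821528055525
shift [ 0.0271 -0.0363  1.0601] rot [ 0.1504 -0.0221 -0.0287]
[-0.0447 -0.2056 -0.0398]
```

Balanced now: 3.7 N up and little moment. I'll press on in small steps.

>>> {"op": "send_rows", "data": {"commands": [{"x": 0,"y": 0,"z": 0.15,"rx": 0,"ry": 0,"rz": 0},{"x": 0,"y": 0,"z": 0.3,"rx": 0,"ry": 0,"rz": 0},{"x": 0,"y": 0,"z": 0.45,"rx": 0,"ry": 0,"rz": 0},{"x": 0,"y": 0,"z": 0.45,"rx": 0,"ry": 0,"rz": 0}]}}

```text
time: 14.2
tool_pos: [0.596, 0.0272, 0.0857]
ee_rot: [179.8, -0.0, 89.1]
ft_force: [2.9, -0.4, 5.3]
opening: 0.0107
```

```bash
python3 -c "
from h import *
rel([.5956,.0275,.0795],89.1);print(r.get_obs()['ft_torque'])"
```

```text
t 14.2 pos [0.596  0.0272 0.0857] [179.8293  -0.0273  89.062 ] F [ 2.886  -0.3897  5.3094] open 0.010677226702743662
shift [ 0.0316 -0.047   0.6162] rot [ 0.1707 -0.0272 -0.038 ]
[ 0.1046 -0.3623  0.0297]
```

>>> {"op": "send_rows", "data": {"commands": [{"x": 0,"y": 0.04,"z": 0.1,"rx": 0,"ry": 0,"rz": 0},{"x": 0,"y": 0.04,"z": 0.2,"rx": 0,"ry": 0,"rz": 0},{"x": 0,"y": 0.04,"z": 0.3,"rx": 0,"ry": 0,"rz": 0},{"x": 0,"y": 0.04,"z": 0.3,"rx": 0,"ry": 0,"rz": 0}]}}

```text
time: 14.53
tool_pos: [0.595, 0.0272, 0.081]
ee_rot: [-179.9, -0.0, 89.1]
ft_force: [-0.5, -0.2, -0.9]
opening: 0.0106
```

>>> {"op": "send_rows", "data": {"commands": [{"x": 0,"y": 0,"z": 0.1,"rx": 0,"ry": 0,"rz": 0},{"x": 0,"y": 0,"z": 0.2,"rx": 0,"ry": 0,"rz": 0},{"x": 0,"y": 0,"z": 0.2,"rx": 0,"ry": 0,"rz": 0}]}}

```text
time: 14.78
tool_pos: [0.5956, 0.0271, 0.0798]
ee_rot: [180.0, -0.0, 89.1]
ft_force: [-0.3, 0.2, -0.5]
opening: 0.0105
```

```bash
python3 -c "
from h import *
rel([.5956,.0275,.0795],89.1);print(r.get_obs()['ft_torque'])"
```

```text
t 14.7833 pos [0.5956 0.0271 0.0798] [179.9922  -0.0192  89.0678] F [-0.2898  0.1882 -0.5448] open 0.010547305774662187
shift [ 0.0389 -0.002   0.0275] rot [ 0.0078 -0.0192 -0.0322]
[-0.007   0.0434  0.0079]
```

Both catches seem to have snapped (the force fell from 5.3 to -0.9 N). Now I'll press home gently.

>>> {"op": "send_rows", "data": {"commands": [{"x": 0,"y": 0,"z": 0.05,"rx": 0,"ry": 0,"rz": 0},{"x": 0,"y": 0,"z": 0.1,"rx": 0,"ry": 0,"rz": 0},{"x": 0,"y": 0,"z": 0.1,"rx": 0,"ry": 0,"rz": 0},{"x": 0,"y": 0,"z": 0.1,"rx": 0,"ry": 0,"rz": 0}]}}

```text
time: 15.12
tool_pos: [0.5957, 0.0271, 0.0796]
ee_rot: [179.9, -0.0, 89.1]
ft_force: [-1.8, 1.5, 4.2]
opening: 0.0106
```

```bash
python3 -c "
from h import *
rel([.5956,.0275,.0795],89.1);print(r.get_obs()['ft_torque'])"
```

```text
t 15.1167 pos [0.5957 0.0271 0.0796] [179.9487  -0.0094  89.0687] F [-1.8412  1.4881  4.2301] open 0.010614398591064698
shift [ 0.0421 -0.0107  0.0095] rot [ 0.0513 -0.0094 -0.0313]
[ 0.0373  0.4357 -0.0199]
```

>>> {"op": "send_rows", "data": {"commands": [{"x": 0,"y": 0,"z": 0.06,"rx": 0,"ry": 0,"rz": 0},{"x": 0,"y": 0,"z": 0.12,"rx": 0,"ry": 0,"rz": 0},{"x": 0,"y": 0,"z": 0.12,"rx": 0,"ry": 0,"rz": 0},{"x": 0,"y": 0,"z": 0.12,"rx": 0,"ry": 0,"rz": 0},{"x": 0,"y": 0,"z": 0.12,"rx": 0,"ry": 0,"rz": 0}]}}

```text
time: 15.53
tool_pos: [0.5958, 0.027, 0.0796]
ee_rot: [179.9, 0.0, 89.1]
ft_force: [-5.4, 1.0, 13.0]
opening: 0.0106
```

```bash
python3 - <<'E'
from h import *
rel([.5956,.0275,.0795],89.1);o=r.get_obs();print(o["ft_torque"])
im,d=r.get_image("wrist");C=wcloud(o,d);z=C[...,2]
w=C[(z>.062)&(z<.08)&(abs(C[...,0]-.596)<.012)&(C[...,1]>.06)&(C[...,1]<.115)]
print("bar top z vs y",np.polyfit(w[:,1],w[:,2],1),np.median(w[:,2]))
s,_=r.get_image("scene")
a=cv2.resize(im[30:250,200:460],(520,440),interpolation=2);b=cv2.resize(s[170:270,225:325],(440,440),interpolation=2)
cv2.imwrite("pics/fin.png",np.hstack([a,b])[:, :960][:, ::1] if 0 else cv2.resize(np.hstack([a,b]),(800,367)))
print(r.get_obs()["ft_force"])
E
```

```text
t 15.5333 pos [0.5958 0.027  0.0796] [179.8943   0.0076  89.0756] F [-5.4442  0.9835 12.9896] open 0.010604498342339265
shift [ 0.0449 -0.0174  0.0094] rot [ 0.1057  0.0076 -0.0244]
[ 0.0523  1.0115 -0.0176]
bar top z vs y [-0.0043  0.0726] 0.07221856685159989
[-4.9561  1.1602 14.8999]
```

View pics/fin.png

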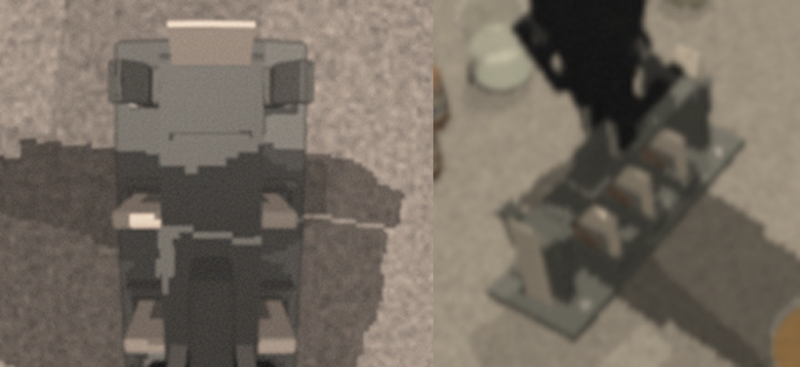

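The bar lies level with its top at z = 0.072. The +y catch plate overlaps its end (left crop (212,45)), and all three plates stand beneath it (right crop). I'll ease the sideways load and confirm the push holds.

>>> {"op": "send_rows", "data": {"commands": [{"x": 0,"y": -0.05,"z": -0.02,"rx": 0,"ry": 0,"rz": 0},{"x": 0,"y": -0.05,"z": -0.02,"rx": 0,"ry": 0,"rz": 0},{"x": 0,"y": -0.05,"z": -0.02,"rx": 0,"ry": 0,"rz": 0},{"x": 0,"y": -0.05,"z": -0.02,"rx": 0,"ry": 0,"rz": 0},{"x": 0,"y": -0.05,"z": -0.02,"rx": 0,"ry": 0,"rz": 0},{"x": 0,"y": -0.05,"z": -0.02,"rx": 0,"ry": 0,"rz": 0},{"x": 0,"y": -0.05,"z": -0.02,"rx": 0,"ry": 0,"rz": 0},{"x": 0,"y": -0.05,"z": -0.02,"rx": 0,"ry": 0,"rz": 0}]}}

```text
time: 16.3
tool_pos: [0.5957, 0.0271, 0.0796]
ee_rot: [179.8, 0.0, 89.1]
ft_force: [-3.0, 0.4, 11.3]
opening: 0.0109
```

>>> {"op": "send_rows", "data": {"commands": [{"x": 0,"y": 0,"z": 0,"rx": 0,"ry": 0,"rz": 0},{"x": 0,"y": 0,"z": 0,"rx": 0,"ry": 0,"rz": 0},{"x": 0,"y": 0,"z": 0,"rx": 0,"ry": 0,"rz": 0},{"x": 0,"y": 0,"z": 0,"rx": 0,"ry": 0,"rz": 0},{"x": 0,"y": 0,"z": 0,"rx": 0,"ry": 0,"rz": 0},{"x": 0,"y": 0,"z": 0,"rx": 0,"ry": 0,"rz": 0}]}}

```text
time: 16.8
tool_pos: [0.5957, 0.0271, 0.0796]
ee_rot: [179.8, 0.0, 89.1]
ft_force: [-2.7, 1.7, 10.1]
opening: 0.0104
```

```bash
python3 -c "
from h import *
r.job_done();o=r.get_obs();print(o['time'],o['tool_pos'],o['ft_force'])"
```

```text
the job is handed in; nothing more can be done
the job is handed in; nothing more can be done
```

The job is done and handed in at about 17 s. The plate stands in the rack's free slot (+y end) and was let go of. The bar is across both posts, rib up, snapped under the catches and still gripped and pressed down.

**Last checks that agreed**
- After I let go of the plate, the wrist camera showed all three plates upright with tops at z = 0.060 m. The last scene picture showed all three still standing under the bar.
- The upward force built to 5.3 N in the readings at the end of each move, then fell to about 0 as the catches snapped. Contact became stiff at tool height 0.0796 m, against 0.0795 m expected for a seated bar.
- The bar's top measured z = 0.0722 m, against 0.072 m expected, and was level to within about 0.25°.
- The last reading before hand-in was about 10 N of downward push, steady at 11.3 then 10.1 N.

**Less certain or in disagreement**
- The -y catch was never seen directly. That it snapped is inferred from the level bar, the force drop and the seat height.
- The highest force I read while pressing past the catches was 5.3 N, lower than the 9 to 12 N given; the peak probably fell between readings.
- The top camera and the wrist camera placed the rack about 3 mm apart in x. I used the wrist camera, and the contact forces supported that.
- Pressing rose briefly to 13–15 N with 5 N sideways, so I eased the commanded position by 0.2 mm in height and 0.5 mm sideways; 2.7 N sideways remained.
- The state could not be read after hand-in.

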